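# Sort returned ink tins by heft and close up the rows

### The arm

A 6-joint arm with a two-finger parallel gripper is mounted at the origin on the work surface. World frame = base frame: x ahead of the robot, y to its left, z up, the work surface at z = 0. Lengths are in m, angles in rad, forces in N, time in s.
With the tool pointing down it reaches from about 0.3 to 0.825 m from the base axis. Payload 5.4 kg.
Tool frame: the origin (TCP) lies on the centre line of the jaws, within the pads' length; the fingertips stand manip.tcp_to_tips ahead of it and the grasp point (between the pads) lies 3 mm ahead of it (manip.tcp_to_tips is the distance from the TCP to the fingertips, in m); z points along the fingers, y is the line along which they close (so a half turn about z gives the same grasp; the last joint's range is limited). The gripper opens to 92 mm and grips with 3 to 60 N. Pads are 20 mm wide; open, the fingers measure 128 mm over their backs; the gripper's body (75 mm by 189 mm) begins 69 mm behind the grasp point.
Start: joints at [0.966, 0.158, 1.597, -0, 1.386, -0.21], TCP at [0.221, 0.531, 0.237] pointing down, gripper open.
Joint ranges: [-2.91, 2.91], [-0.94, 2.29], [0.18, 2.7], [-1.29, 4.43], [0.17, 2.64], [-3, 3]. Speed limits (rad/s): [2.57, 2.57, 3.14, 3.14, 3.14, 3.14].

### API

Orientations are given as a unit quaternion [w, x, y, z].
In Python, from rig import manip gives the robot as it stands.
- The arm moves only by the shell command python3 -m jog 'ROWS' [FORCE]. ROWS is a JSON list of rows, 1 to 10 of them, each of 7 numbers: the finger opening in m, then dx, dy, dz in m, then a rotation vector rx, ry, rz in rad; each row is the pose to reach, as a shift and turn from the pose commanded when the command began, along the tool's axes at that moment; what a row does not reach only later rows make up. A row lasts 1/8 s, in which the tool goes at most 0.0625 m and 0.188 rad, less where a joint would pass 70% of its speed; a pose out of reach is approached as far as the arm can. The fingers move at their own pace and stop on an object; FORCE is the grip in N (left out, the last holds). Time passes only in rows, so rows that do not move let the fingers close. It prints the time, the measured TCP pose, the force, the opening and the grip force at its end.
- manip.state(): the state, without advancing time (a new reading comes with each control period).
- manip.get_image(name): name is "side" or "top" or "wrist"; returns (picture, depth): 400x640x3 uint8, red, green, blue; 400x640 float32, m along the optical axis (not along the pixel's ray), 0 where there is no reading.
- manip.camera_params(name): a dict with "intrinsics" (3x3 intrinsics, pixels), "view" (4x4, takes a point from world to camera coordinates); the wrist camera has in their place "T_tool_cam" (4x4, takes a point from camera to tool coordinates, whose origin is the TCP and whose axes are the flange's). Camera axes: x right, y down, z forward; pixel columns grow to the right and rows downward; lengths in m; the calibration is good to about 2 mm. A picture is of the moment at which its call begins: read the wrist's pose just before it. camera_params takes no time and is no camera call.
- manip.sign_off(): hands the job in; it is judged then, once.
The state is a dict: "time_s": time; "qpos": joint angles; "dq": joint speeds; "effort": joint torques, N m; "ee_pos": TCP position; "tool_rot": TCP orientation; "force": force on the tool from outside, world axes, zero at the start; "wrist_torque": the same for the moment, N m; "opening": finger opening in m; "finger_force": force on a finger pad.
Only numpy, scipy, OpenCV 4.12 (cv2) and the standard library are available. Lean on these libraries where they do the work, as an engineer would, in place of code of your own. Each camera call takes 0.05 s, during which the arm holds its last target. There are 200 camera calls.

### The job

Two black-ink tins have come back from class on the orange mat: lift each one to feel what it weighs, and stand it in the green tray if it is well filled (over 340 g all told), the yellow tray if it is about half used (200 to 340 g) or the red tray if it is nearly empty (under 200 g). Slide each tin along its lane by feel until the row is closed up, tin to tin and the last one against the back stop, gently: the tins dent if the row is pressed or knocked with more than 15 N. Drop or tip no tin, leave those already in the trays in their lanes, and disturb nothing else on the bench.

Things in the scene. Friction and masses are not known exactly. Their poses are not given: they have to be found in the camera images.
- tin_a: Returned black-ink tin on the orange mat: closed steel cylinder, 50 mm diameter, 70 mm tall; origin at the centre of its underside, z up. Looks like all the other tins; weighs 75 to 475 g all told, not to be known by sight, spread evenly inside. Friction 0.45 to 0.75 on mat and fingers
- tin_b: Returned black-ink tin on the orange mat: closed steel cylinder, 50 mm diameter, 70 mm tall; origin at the centre of its underside, z up. Looks like all the other tins; weighs 75 to 475 g all told, not to be known by sight, spread evenly inside. Friction 0.45 to 0.75 on mat and fingers
- tray_green: Green steel lane tray for well-filled tins fixed on the board; the three lie in any order. Origin: centre of underside; x along the lane from the open mouth (-100 mm) to the back stop (face at +100, 45 mm tall); z up. Floor 3 mm thick; lane 55 mm wide, side walls 15 mm tall, flared above to 20 mm. Rigid, slick (friction 0.14 to 0.22). Row closed up: tin centres at x = 75, 25, -25 mm
- tray_yellow: Yellow steel lane tray for half-used tins fixed on the board; the three lie in any order. Origin: centre of underside; x along the lane from the open mouth (-100 mm) to the back stop (face at +100, 45 mm tall); z up. Floor 3 mm thick; lane 55 mm wide, side walls 15 mm tall, flared above to 20 mm. Rigid, slick (friction 0.14 to 0.22). Row closed up: tin centres at x = 75, 25, -25 mm
- tray_red: Red steel lane tray for nearly empty tins fixed on the board; the three lie in any order. Origin: centre of underside; x along the lane from the open mouth (-100 mm) to the back stop (face at +100, 45 mm tall); z up. Floor 3 mm thick; lane 55 mm wide, side walls 15 mm tall, flared above to 20 mm. Rigid, slick (friction 0.14 to 0.22). Row closed up: tin centres at x = 75, 25, -25 mm
- stock_green: black-ink tin that already stands in the green tray, same size and look as the others (50 mm diameter, 70 mm tall, origin at the centre of its underside); loose, 0 to 30 mm short of the back stop; weighs 100 to 430 g
- stock_yellow: black-ink tin that already stands in the yellow tray, same size and look as the others (50 mm diameter, 70 mm tall, origin at the centre of its underside); loose, 0 to 30 mm short of the back stop; weighs 100 to 430 g
- stock_red: black-ink tin that already stands in the red tray, same size and look as the others (50 mm diameter, 70 mm tall, origin at the centre of its underside); loose, 0 to 30 mm short of the back stop; weighs 100 to 430 g
- mat: orange non-slip mesh mat, 170 x 300 x 2 mm, fixed to the bench; origin at the centre of its underside, z up, long side along its y
- board: plywood board under the three trays, 250 x 370 x 12 mm, fixed to the bench; origin at the centre of its underside, x along the trays; the trays stand on its top, 120 mm apart across it
- whetstone: blue sharpening stone, 75 x 200 x 22 mm, lying on the bench; bystander
- ink_knife: ink knife with dark wooden handle, 240 mm long, up to 16 mm high, lying flat on the bench near the robot; bystander
- tape: roll of paper tape, 90 mm across, 24 mm tall; bystander
- brayer: ink roller with wooden handle, lying on the glass slab at the left; bystander
There are look-alikes about, which are no part of the job. Leave any turquoise look-alike of the stock_yellow alone.

How it is judged:
On the way:
1. one of the returned tins is lifted clear of the mat (height (world z) of any of tin_a, tin_b above 0.022 m), for 0.2 s.
At the end, for the whole second after the job is handed in: Both tins stand upright in the tray for their weight (within 25 g of a border either neighbour will do), the tin that was there first within 2.5 mm of the back stop, at most 2.5 mm of gaps in all before the second tin and 3 mm before a third; released and at rest. Other trays may stay as they were (((y of tin_a in the frame of tray_green between -0.006 and 0.006 m and z of tin_a in the frame of tray_green below 0.006 m and angle between each of tin_a, stock_green's own z axis and vertical below 0.08 rad and x of stock_green in the frame of tray_green above 0.0725 m and (x of tin_a in the frame of tray_green above 0.0225 m or (x of tin_a in the frame of tray_green above -0.028 m and x of tin_b in the frame of tray_green above 0.0225 m and z of tin_b in the frame of tray_green below 0.006 m and horizontal distance between tin_a and tin_b below 0.053 m)) and x of tin_a in the frame of tray_green below 0.03 m and contact force between tin_a and tray_green above 2.94 N) or (y of tin_a in the frame of tray_yellow between -0.006 and 0.006 m and z of tin_a in the frame of tray_yellow below 0.006 m and angle between each of tin_a, stock_yellow's own z axis and vertical below 0.08 rad and x of stock_yellow in the frame of tray_yellow above 0.0725 m and (x of tin_a in the frame of tray_yellow above 0.0225 m or (x of tin_a in the frame of tray_yellow above -0.028 m and x of tin_b in the frame of tray_yellow above 0.0225 m and z of tin_b in the frame of tray_yellow below 0.006 m and horizontal distance between tin_a and tin_b below 0.053 m)) and x of tin_a in the frame of tray_yellow below 0.03 m and contact force between tin_a and tray_yellow between 1.63 and 3.8 N) or (y of tin_a in the frame of tray_red between -0.006 and 0.006 m and z of tin_a in the frame of tray_red below 0.006 m and angle between each of tin_a, stock_red's own z axis and vertical below 0.08 rad and x of stock_red in the frame of tray_red above 0.0725 m and (x of tin_a in the frame of tray_red above 0.0225 m or (x of tin_a in the frame of tray_red above -0.028 m and x of tin_b in the frame of tray_red above 0.0225 m and z of tin_b in the frame of tray_red below 0.006 m and horizontal distance between tin_a and tin_b below 0.053 m)) and x of tin_a in the frame of tray_red below 0.03 m and contact force between tin_a and tray_red below 2.34 N)) and ((y of tin_b in the frame of tray_green between -0.006 and 0.006 m and z of tin_b in the frame of tray_green below 0.006 m and angle between each of tin_b, stock_green's own z axis and vertical below 0.08 rad and x of stock_green in the frame of tray_green above 0.0725 m and (x of tin_b in the frame of tray_green above 0.0225 m or (x of tin_b in the frame of tray_green above -0.028 m and x of tin_a in the frame of tray_green above 0.0225 m and z of tin_a in the frame of tray_green below 0.006 m and horizontal distance between tin_b and tin_a below 0.053 m)) and x of tin_b in the frame of tray_green below 0.03 m and contact force between tin_b and tray_green above 2.94 N) or (y of tin_b in the frame of tray_yellow between -0.006 and 0.006 m and z of tin_b in the frame of tray_yellow below 0.006 m and angle between each of tin_b, stock_yellow's own z axis and vertical below 0.08 rad and x of stock_yellow in the frame of tray_yellow above 0.0725 m and (x of tin_b in the frame of tray_yellow above 0.0225 m or (x of tin_b in the frame of tray_yellow above -0.028 m and x of tin_a in the frame of tray_yellow above 0.0225 m and z of tin_a in the frame of tray_yellow below 0.006 m and horizontal distance between tin_b and tin_a below 0.053 m)) and x of tin_b in the frame of tray_yellow below 0.03 m and contact force between tin_b and tray_yellow between 1.63 and 3.8 N) or (y of tin_b in the frame of tray_red between -0.006 and 0.006 m and z of tin_b in the frame of tray_red below 0.006 m and angle between each of tin_b, stock_red's own z axis and vertical below 0.08 rad and x of stock_red in the frame of tray_red above 0.0725 m and (x of tin_b in the frame of tray_red above 0.0225 m or (x of tin_b in the frame of tray_red above -0.028 m and x of tin_a in the frame of tray_red above 0.0225 m and z of tin_a in the frame of tray_red below 0.006 m and horizontal distance between tin_b and tin_a below 0.053 m)) and x of tin_b in the frame of tray_red below 0.03 m and contact force between tin_b and tray_red below 2.34 N)) and linear speed of each of tin_a, tin_b below 0.01 m/s); the robot touches nothing.
It fails at once if the row is rammed: a tin is pushed or knocked against another, or that one against its tray, with more than 15 N (contact force between stock_green and tray_green above 15 N or contact force between stock_yellow and tray_yellow above 15 N or contact force between stock_red and tray_red above 15 N or contact force between any of tin_a, tin_b and stock_green above 15 N or contact force between any of tin_a, tin_b and stock_yellow above 15 N or contact force between any of tin_a, tin_b and stock_red above 15 N or contact force between tin_a and tin_b above 15 N).
It fails at once if a returned tin is dropped (falls free more than about 12 mm) ((contact force between the fingers and tin_a below 0.05 N and linear speed of tin_a above 0.5 m/s) or (contact force between the fingers and tin_b below 0.05 N and linear speed of tin_b above 0.5 m/s)).
It fails at once if a tin is tipped past 35 degrees (angle between any of tin_a, tin_b, stock_green, stock_yellow, stock_red's own z axis and vertical above 0.61 rad).
It fails at once if a tin already in a tray is lifted out of it or drawn back along its lane (x of stock_green in the frame of tray_green below 0.03 m or x of stock_yellow in the frame of tray_yellow below 0.03 m or x of stock_red in the frame of tray_red below 0.03 m or z of stock_green in the frame of tray_green above 0.012 m or z of stock_yellow in the frame of tray_yellow above 0.012 m or z of stock_red in the frame of tray_red above 0.012 m).
It fails at once if the whetstone, ink knife, tape or brayer is moved more than 15 mm (distance of any of whetstone, ink_knife, tape, brayer from where it was at the start of the episode above 0.015 m).
It also fails if it takes over 72 s, if anything falls off the work surface, if the arm or the gripper's body presses on something with over 40 N, if the wrist force passes 120 N, or if a joint passes its speed limit or range.

## Working session

There is one attempt and no reset: what is moved stays moved. The work goes in short steps, Python scripts to look and compute and a shell command to move; the robot and the scene stay as the last step left them, time stands still between calls to the robot, and variables do not carry over. Pictures are saved under pics/ and viewed, at most 10 in all, crops included, and the job is handed in when it is done.

```bash
ls; mkdir -p pics; python3 - <<'E'
from rig import manip
import cv2,numpy as np
print(manip.state(), manip.tcp_to_tips)
for n in("top","side"):
    p,d=manip.get_image(n); cv2.imwrite(f"pics/{n}0.png",p[:,:,::-1]); np.save(f"pics/{n}0.npy",d)
    print(n,manip.camera_params(n))
print(manip.camera_params("wrist"))
E
```

```text
pics
{'time_s': 0.0, 'qpos': array([ 9.65886604e-01,  1.59032911e-01,  1.59820275e+00,  2.35463529e-05,
        1.38616762e+00, -2.10115161e-01]), 'dq': array([ 0.00012585,  0.00089931,  0.00114282, -0.00146751,  0.00175663,
       -0.00076964]), 'effort': array([-3.80768470e-04, -3.85574090e+01, -3.22108269e+01,  7.01365806e-02,
        3.78089142e-02, -1.59736305e-04]), 'ee_pos': array([0.22084836, 0.53028483, 0.2356427 ]), 'tool_rot': array([-3.69422289e-04,  1.96119872e-01,  9.80579510e-01, -8.26588272e-04]), 'force': array([-0.6578883 ,  0.01045857,  0.52434479]), 'wrist_torque': array([0.02531629, 0.01423955, 0.00601284]), 'finger_force': 0.0, 'opening': 0.09201885119524061} 0.022
top {'intrinsics': array([[384.97643321,   0.        , 324.16916924],
       [  0.        , 384.97643321, 199.34403072],
       [  0.        ,   0.        ,   1.        ]]), 'view': array([[ 0.00455962, -0.99990088,  0.01332083,  0.11001803],
       [-0.98278702, -0.00694101, -0.18461176,  0.54825777],
       [ 0.18468593, -0.01224978, -0.98272125,  1.11995062],
       [ 0.        ,  0.        ,  0.  
[... 278 characters left out ...]
.06913296,  0.76110636, -0.64493236, -0.0206985 ],
       [ 0.06969713, -0.64121451, -0.76418993,  1.34956892],
       [ 0.        ,  0.        ,  0.        ,  1.        ]])}
{'intrinsics': array([[335.79225765,   0.        , 316.1381286 ],
       [  0.        , 335.79225765, 202.03916545],
       [  0.        ,   0.        ,   1.        ]]), 'T_tool_cam': array([[ 1.08955401e-03, -9.55253495e-01, -2.95786364e-01,
         8.36944811e-02],
       [ 9.99999395e-01,  9.96067410e-04,  4.66743894e-04,
        -2.14784441e-04],
       [-1.51235579e-04, -2.95786693e-01,  9.55254002e-01,
        -1.47046389e-01],
       [ 0.00000000e+00,  0.00000000e+00,  0.00000000e+00,
         1.00000000e+00]])}
```

View pics/top0.png

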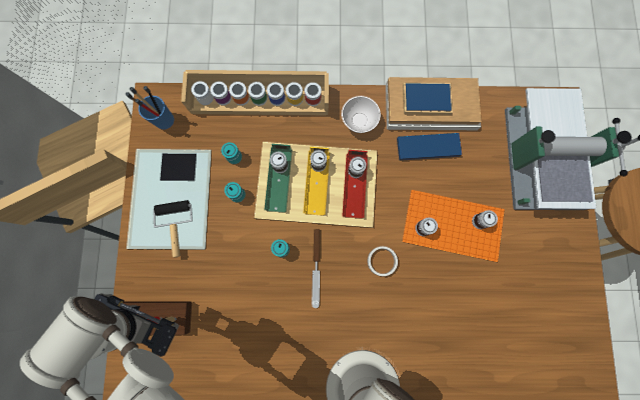

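View pics/side0.png

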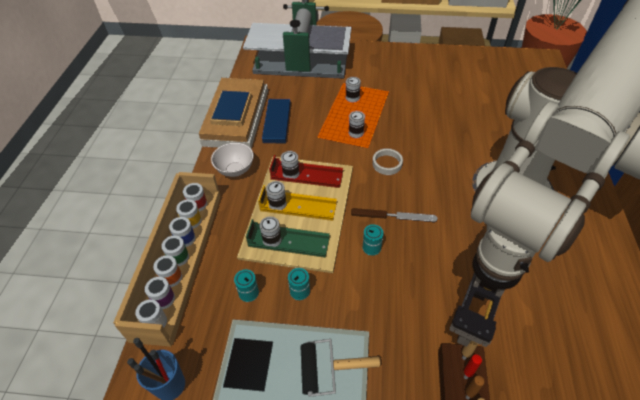

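The top view shows two silver tins on the orange mat at (428,227) and (486,219). The stock tins stand in green (279,160), yellow (319,158) and red (357,165). The turquoise cans at (231,152), (234,190) and (280,248) are look-alikes to leave alone. The mouths of the trays face the robot.

```bash
cat > h.py <<'E'
from rig import manip
import numpy as np,cv2
from scipy.spatial.transform import Rotation as R
def tcp():
    s=manip.state();q=s["tool_rot"];return s,R.from_quat([q[1],q[2],q[3],q[0]]).as_matrix()
def cloud(name,d,c=None,T=None):
    K=c["intrinsics"];v,u=np.mgrid[:400,:640]
    P=np.dstack([(u-K[0,2])/K[0,0]*d,(v-K[1,2])/K[1,1]*d,d])
    M=T if T is not None else np.linalg.inv(c["view"])
    W=P@M[:3,:3].T+M[:3,3];W[d==0]=np.nan;return W
def circ(p):  # fit circle
    A=np.c_[2*p,np.ones(len(p))];x=np.linalg.lstsq(A,(p**2).sum(1),rcond=None)[0];return x[:2],np.sqrt(x[2]+x[:2]@x[:2])
E
python3 - <<'E'
from h import *
for n in("top","side"):
    d=np.load(f"pics/{n}0.npy");im=cv2.imread(f"pics/{n}0.png");W=cloud(n,d,manip.camera_params(n));hsv=cv2.cvtColor(im,cv2.COLOR_BGR2HSV)
    z=W[...,2]
    pts={"top":dict(a=(428,227),b=(486,219),g=(279,160),y=(319,158),r=(357,165)),"side":dict(a=(357,122),b=(353,88),g=(270,230),y=(277,193),r=(290,163))}[n]
    for k,(u,v) in pts.items():
        s=np.zeros(z.shape,bool);s[v-18:v+18,u-18:u+18]=1
        zz=z[s]; zm=np.nanmax(zz); m=s&(z>zm-.008)
        p=W[m][:,:2];c,_ = cv2.minEnclosingCircle(p.astype(np.float32));print(n,k,"top z",zm.round(3),m.sum(),"mean",p.mean(0).round(4),"enc",np.round(c,4),round(_,4))
    H,S=hsv[...,0].astype(int),hsv[...,1]
    win=np.zeros(z.shape,bool)
    X=W[...,0];Y=W[...,1];win=(X>.3)&(X<.75)&(Y>-.05)&(Y<.45)&(z>-.01)&(z<.06)
    for k,lo,hi in(("g",55,80),("y",22,30),("r",-5,5)):
        Hh=np.where(H>170,H-180,H)
        m=win&(Hh>=lo)&(Hh<=hi)&(S>130)
        l,lab,st,_=cv2.connectedComponentsWithStats(m.astype(np.uint8));i=1+st[1:,4].argmax();m=lab==i
        p=W[m];r=cv2.minAreaRect((p[:,:2]*1000).astype(np.float32));print(n,k,m.sum(),"rect mm",np.round(r[0],1),np.round(r[1],1),round(r[2],2),"z",np.nanpercentile(p[:,2],[5,50,95]).round(3))
    m=(H>5)&(H<15)&(S>200)&(Y<-.1)&(z<.02)&(X>.3);p=W[m]
    print("mat",cv2.minAreaRect((p[:,:2]*1000).astype(np.float32)),np.median(p[:,2]))
    g=(X>.0)&(z>-.02)&(z<.006);print("bench z",np.median(z[g]))
t=cv2.imread("pics/top0.png");cv2.imwrite("pics/crop.png",cv2.resize(t[130:270,220:510],(800,386),interpolation=cv2.INTER_CUBIC))
E
```

```text
top a top z 0.078 201 mean [ 0.4671 -0.197 ] enc [ 0.4673 -0.1973] 0.0248
top b top z 0.08 143 mean [ 0.4902 -0.3765] enc [ 0.4889 -0.3769] 0.0251
top g top z 0.092 184 mean [0.6619 0.2532] enc [0.6622 0.2534] 0.0252
top y top z 0.092 147 mean [0.6673 0.132 ] enc [0.6685 0.1317] 0.0247
top r top z 0.092 163 mean [0.6488 0.0133] enc [0.6483 0.0128] 0.0249
top g 1 rect mm [720.3 276. ] [0. 0.] 0.0 z [0.056 0.056 0.056]
top y 1070 rect mm [616.4 137.5] [ 70.1 220.3] 86.04 z [0.012 0.016 0.034]
top r 1016 rect mm [601.2  17.9] [ 65.9 204. ] 85.85 z [0.012 0.016 0.035]
mat ((478.49957275390625, -294.2030029296875), (299.6220703125, 169.9720458984375), 78.18242645263672) 0.0024611264567431235
bench z 0.0007342162412180553
side a top z 0.079 108 mean [ 0.4693 -0.1939] enc [ 0.4685 -0.1949] 0.0263
side b top z 0.079 94 mean [ 0.4925 -0.3735] enc [ 0.4919 -0.3741] 0.0253
side g top z 0.091 239 mean [0.6647 0.255 ] enc [0.6643 0.2541] 0.0258
side y top z 0.092 173 mean [0.6707 0.1339] enc [0.6702 0.1334] 0.0258
side r top z 0.092 160 mean [0.6501 0.0149] enc [0.6509 0.0148] 0.0262Traceback (most recent call last):
  File "<stdin>", line 16, in <module>
ValueError: attempt to get argmax of an empty sequence
```

```bash
python3 - <<'E'
from h import *
t=cv2.imread("pics/top0.png");cv2.imwrite("pics/crop.png",cv2.resize(t[130:270,220:510],(800,386),interpolation=cv2.INTER_CUBIC))
for n in("top","side"):
    d=np.load(f"pics/{n}0.npy");im=cv2.imread(f"pics/{n}0.png");W=cloud(n,d,manip.camera_params(n));hsv=cv2.cvtColor(im,cv2.COLOR_BGR2HSV)
    X,Y,z=W[...,0],W[...,1],W[...,2];H=hsv[...,0].astype(int);H=np.where(H>170,H-180,H);S=hsv[...,1]
    # board+trays by height
    m=(X>.45)&(X<.78)&(Y>-.08)&(Y<.36)&(z>.009)&(z<.05)
    l,lab,st,_=cv2.connectedComponentsWithStats(m.astype(np.uint8));m=lab==1+st[1:,4].argmax()
    print(n,"board",cv2.minAreaRect((W[m][:,:2]*1000).astype(np.float32)))
    for k,lo,hi,s in(("g",60,100,60),("y",23,32,190),("r",-6,6,150)):
        q=m&(H>=lo)&(H<=hi)&(S>s)
        l,lab,st,_=cv2.connectedComponentsWithStats(q.astype(np.uint8))
        q=lab==1+st[1:,4].argmax()
        p=W[q]
        print(n,k,q.sum(),cv2.minAreaRect((p[:,:2]*1000).astype(np.float32)),np.percentile(p[:,2],[5,50,95]).round(3))
E
```

```text
top board ((605.9974365234375, 136.71685791015625), (370.42010498046875, 250.81878662109375), 86.01346588134766)
top g 962 ((617.1967163085938, 257.6541442871094), (65.05123901367188, 202.22447204589844), 85.8869857788086) [0.012 0.016 0.032]
top y 599 ((579.5133666992188, 135.65658569335938), (50.02508544921875, 140.53330993652344), 86.2430648803711) [0.012 0.016 0.019]
top r 985 ((600.17138671875, 17.8228816986084), (66.26384735107422, 201.93345642089844), 85.90008544921875) [0.012 0.016 0.033]
side board ((608.6871948242188, 137.5956573486328), (375.4407958984375, 251.11639404296875), 85.8778305053711)
side g 1247 ((619.31298828125, 258.8192138671875), (68.77394104003906, 200.75611877441406), 86.50389099121094) [0.013 0.017 0.033]
side y 1 ((629.2254638671875, 104.26280975341797), (0.0, 0.0), 0.0) [0.03 0.03 0.03]
side r 1011 ((601.8704223632812, 17.873943328857422), (72.39183807373047, 203.3448028564453), 85.41891479492188) [0.013 0.018 0.034]
```

View pics/crop.png

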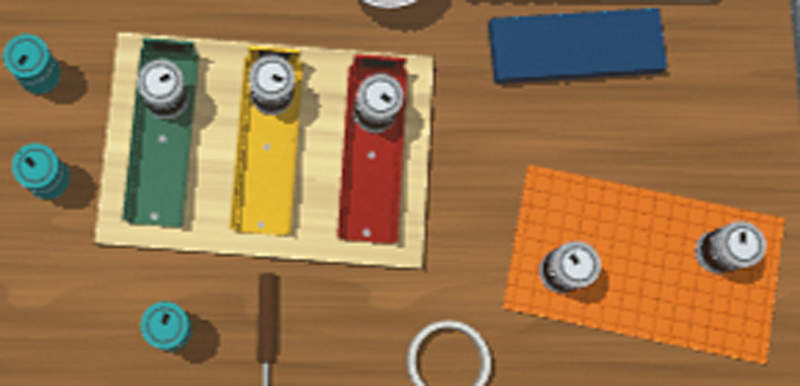

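The crop confirms the returned tins: both are silver on orange, at crop (578,265) and (742,243). The trays are yawed about -4°, with the stop at far x.

```bash
cat >> h.py <<'E'
YAW=np.deg2rad(86)   # world direction of tool y
EX=np.array([np.cos(YAW-np.pi/2),np.sin(YAW-np.pi/2),0]);EY=np.array([-EX[1],EX[0],0])
def plan(*t):
    s,M=tcp();y=np.array([np.cos(YAW),np.sin(YAW),0]);z=np.array([0,0,-1.]);G=np.c_[np.cross(y,z),y,z]
    rv=R.from_matrix(M.T@G).as_rotvec();print("at",s["ee_pos"].round(4),"shift",(M.T@(np.array(t)-s["ee_pos"])).round(4),"rot",rv.round(4))
E
python3 -c "
from h import *
plan(.468,-.196,.18)"
```

```text
at [0.2209 0.5303 0.2357] shift [-0.5075 -0.5753  0.0565] rot [-0.0016 -0.0006 -0.3249]
```

```bash
r='[0.09,-0.5075,-0.5753,0.05,0,0,-0.3249]'; python3 -m jog '[[0.09,-0.508,-0.575,0.03,0,0,-0.325],[0.09,-0.508,-0.575,0.03,0,0,-0.325],[0.09,-0.508,-0.575,0.03,0,0,-0.325],[0.09,-0.508,-0.575,0.03,0,0,-0.325],[0.09,-0.508,-0.575,0.03,0,0,-0.325],[0.09,-0.508,-0.575,0.03,0,0,-0.325],[0.09,-0.508,-0.575,0.03,0,0,-0.325],[0.09,-0.508,-0.575,0.03,0,0,-0.325],[0.09,-0.508,-0.575,0.03,0,0,-0.325],[0.09,-0.508,-0.575,0.03,0,0,-0.325]]' 20; python3 -c "
from h import *
plan(.468,-.196,.18)"
```

```text
time_s: 1.35
ee_pos: [0.4223, -0.0606, 0.2121]
tool_rot: [0.0, 0.035, 0.999, 0.0]
force: [0.4, 0.3, -0.4]
opening: 0.0896
finger_force: 0.0
at [ 0.4223 -0.0606  0.2121] shift [-0.0551 -0.1319  0.0321] rot [ 0.0002  0.0003 -0.0006]
```

```bash
python3 -m jog '[[0.09,-0.055,-0.132,0.02,0,0,0],[0.09,-0.055,-0.132,0.02,0,0,0],[0.09,-0.055,-0.132,0.02,0,0,0],[0.09,-0.055,-0.132,0.02,0,0,0]]'; python3 - <<'E'
from h import *
s,M=tcp();T=np.eye(4);T[:3,:3]=M;T[:3,3]=s["ee_pos"];c=manip.camera_params("wrist")
p,d=manip.get_image("wrist");cv2.imwrite("pics/w1.png",p[:,:,::-1])
W=cloud("wrist",d,c,T@c["T_tool_cam"]);z=W[...,2]
m=(z>.064)&(z<.085)&(np.hypot(W[...,0]-.468,W[...,1]+.196)<.04);q=W[m]
print(m.sum(),np.median(q[:,2]),cv2.minEnclosingCircle(q[:,:2].astype(np.float32)))
plan(.468,-.196,.052)
for i in range(3):print(manip.state()["force"].round(2))
E
```

```text
time_s: 1.85
ee_pos: [0.4676, -0.1941, 0.1917]
tool_rot: [-0.001, 0.036, 0.999, 0.001]
force: [0.1, 0.4, -0.4]
opening: 0.0899
finger_force: 0.0
2636 0.07152874159363187 ((0.4696366786956787, -0.19538614153862), 0.02503206953406334)
at [ 0.4675 -0.193   0.1919] shift [-0.0008 -0.0031  0.1399] rot [ 0.0013 -0.0011 -0.    ]
[-0.37  0.14  0.16]
[-0.37  0.14  0.16]
[-0.37  0.14  0.16]
```

View pics/w1.png

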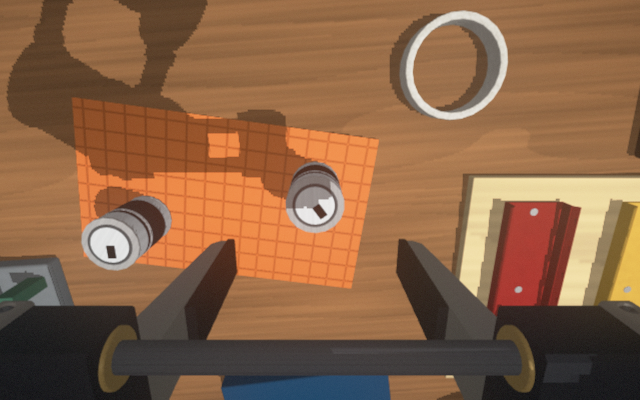

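The wrist view shows tin_a at (315,205) between the open jaws, tin_b at (110,245), and the red tray on the right.

```bash
cat >> h.py <<'E'
def meanF(n=10):
    f=[]
    for _ in range(n): manip.get_image("wrist");f.append(manip.state()["force"])
    f=np.array(f);print("F",f.mean(0).round(3),"sd",f.std(0).round(3))
E
python3 -c "
from h import *
meanF()"
python3 -m jog '[[0.09,-0.002,-0.0025,0.05,0,0,0],[0.09,-0.002,-0.0025,0.1,0,0,0],[0.09,-0.002,-0.0025,0.14,0,0,0],[0.09,-0.002,-0.0025,0.14,0,0,0],[0.04,-0.002,-0.0025,0.14,0,0,0],[0.04,-0.002,-0.0025,0.14,0,0,0],[0.04,-0.002,-0.0025,0.14,0,0,0],[0.04,-0.002,-0.0025,0.14,0,0,0]]' 20
```

```text
F [ 0.031 -0.025  0.098] sd [0.588 0.33  0.473]
time_s: 3.4
ee_pos: [0.4701, -0.1969, 0.053]
tool_rot: [0.001, 0.035, 0.999, -0.0]
force: [0.9, 4.8, 3.8]
opening: 0.0521
finger_force: 3.1
```

```bash
python3 -m jog '[[0.04,0,0,0,0,0,0],[0.04,0,0,0,0,0,0],[0.04,0,0,0,0,0,0]]' 20; python3 -m jog '[[0.04,0,0,-0.01,0,0,0],[0.04,0,0,-0.03,0,0,0],[0.04,0,0,-0.06,0,0,0],[0.04,0,0,-0.06,0,0,0],[0.04,0,0,-0.06,0,0,0]]' 20; python3 -c "
from h import *
meanF(20)
plan(.5,-.1,.12)"
```

```text
time_s: 3.78
ee_pos: [0.4701, -0.1963, 0.053]
tool_rot: [0.0, 0.035, 0.999, 0.0]
force: [-0.3, 4.1, 5.5]
opening: 0.0498
finger_force: 20.0
time_s: 4.4
ee_pos: [0.4689, -0.1962, 0.111]
tool_rot: [-0.001, 0.035, 0.999, 0.0]
force: [-0.7, 0.5, -4.6]
opening: 0.0497
finger_force: 20.0
F [ 0.072 -0.132 -3.929] sd [0.546 0.51  0.563]
at [ 0.4697 -0.1966  0.1123] shift [-0.0235  0.0985 -0.0077] rot [0. 0. 0.]
```

tin_a weighs about 410 g, so it goes in the green tray.

```bash
python3 -c "
from h import *
plan(.5784,.2608,.16)"
```

```text
at [ 0.4697 -0.1966  0.1123] shift [-0.0765  0.4639 -0.0477] rot [0. 0. 0.]
```

```bash
python3 -m jog '[[0.04,0,0.03,-0.048,0,0,0],[0.04,-0.02,0.09,-0.048,0,0,0],[0.04,-0.03,0.15,-0.048,0,0,0],[0.04,-0.04,0.21,-0.048,0,0,0],[0.04,-0.05,0.27,-0.048,0,0,0],[0.04,-0.06,0.33,-0.048,0,0,0],[0.04,-0.07,0.39,-0.048,0,0,0],[0.04,-0.0765,0.44,-0.048,0,0,0],[0.04,-0.0765,0.464,-0.048,0,0,0],[0.04,-0.0765,0.464,-0.048,0,0,0]]' 20; python3 - <<'E'
from h import *
s,M=tcp();T=np.eye(4);T[:3,:3]=M;T[:3,3]=s["ee_pos"];c=manip.camera_params("wrist")
p,d=manip.get_image("wrist");cv2.imwrite("pics/w2.png",p[:,:,::-1])
W=cloud("wrist",d,c,T@c["T_tool_cam"]);np.save("pics/w2.npy",W)
# lane profile: local y of each tray via height bins
C=np.array([.6183,.258,0]);L=np.dstack([(W-C)@EX,(W-C)@EY,W[...,2]])
for x0 in(-.09,-.08,-.07):
  m=(abs(L[...,0]-x0)<.005)&(abs(L[...,1])<.05);q=L[m]
  for y in np.arange(-.042,.043,.003):
    k=abs(q[:,1]-y)<.0015
    print(int(y*1e3),round(float(np.median(q[k,2])),3) if k.any() else None,end="; ")
  print()
plan(.5784,.2608,.16)
E
```

```text
time_s: 6.65
ee_pos: [0.578, 0.2619, 0.1599]
tool_rot: [-0.0, 0.034, 0.999, -0.0]
force: [-1.0, -1.1, -3.4]
opening: 0.0496
finger_force: 20.0
-42 0.011; -39 0.011; -36 0.011; -32 0.031; -29 0.029; -26 0.025; -23 0.014; -20 0.014; -17 0.014; -14 0.014; -11 0.014; -8 0.014; -5 0.014; -2 0.014; 0 0.015; 3 0.014; 6 0.014; 9 0.014; 12 0.014; 15 0.014; 18 0.014; 21 0.014; 24 0.014; 27 0.015; 30 0.028; 33 0.031; 36 0.011; 39 0.011; 42 0.011; 
-42 0.011; -39 0.011; -36 0.011; -32 0.031; -29 0.029; -26 0.02; -23 0.014; -20 0.014; -17 0.014; -14 0.014; -11 0.014; -8 0.014; -5 0.014; -2 0.014; 0 0.014; 3 0.014; 6 0.014; 9 0.014; 12 0.014; 15 0.014; 18 0.014; 21 0.014; 24 0.014; 27 0.015; 30 0.028; 33 0.031; 36 0.029; 39 0.011; 42 0.011; 
-42 0.245; -39 0.245; -36 0.245; -32 0.245; -29 0.245; -26 0.242; -23 0.24; -20 0.24; -17 0.24; -14 0.24; -11 0.24; -8 0.24; -5 0.24; -2 0.175; 0 0.176; 3 0.174; 6 0.178; 9 0.24; 12 0.24; 15 0.24; 18 0.24; 21 0.24; 24 0.24; 27 0.24; 30 0.243; 33 0.245; 36 0.246; 39 0.245; 42 0.245; 
at [0.5781 0.2606 0.1599] shift [-0.0003  0.0002 -0.0001] rot [-0.0011 -0.0007  0.0009]
```

View pics/w2.png

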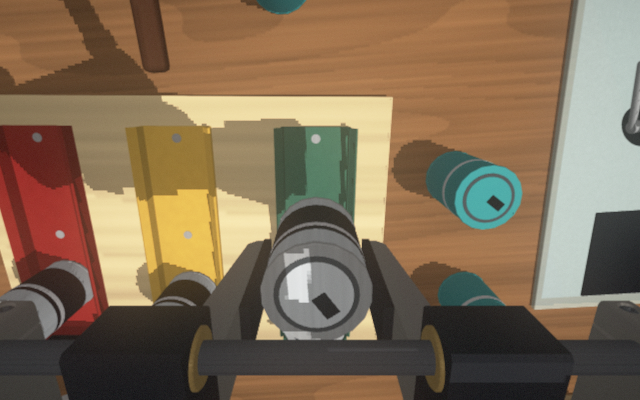

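Tin_a is held over the green lane at about (315,290). The lane centre is about 1 mm to +y. Lowering it now.

```bash
python3 -m jog '[[0.04,0,0.001,0.04,0,0,0],[0.04,0,0.001,0.07,0,0,0],[0.04,0,0.001,0.08,0,0,0],[0.04,0,0.001,0.086,0,0,0],[0.04,0,0.001,0.09,0,0,0],[0.04,0,0.001,0.09,0,0,0]]' 20;python3 -m jog '[[0.04,0,0,0.001,0,0,0],[0.04,0,0,0.002,0,0,0],[0.04,0,0,0.002,0,0,0]]'
```

```text
time_s: 7.45
ee_pos: [0.579, 0.2619, 0.0711]
tool_rot: [0.001, 0.035, 0.999, 0.0]
force: [-0.3, -0.3, -4.0]
opening: 0.0494
finger_force: 20.0
time_s: 7.82
ee_pos: [0.5784, 0.262, 0.0683]
tool_rot: [-0.0, 0.035, 0.999, -0.0]
force: [-0.1, -1.0, -4.6]
opening: 0.0496
finger_force: 20.0
```

```bash
python3 -m jog '[[0.04,0,0,0.001,0,0,0],[0.04,0,0,0.001,0,0,0]]';python3 -m jog '[[0.04,0,0,0.001,0,0,0],[0.04,0,0,0.001,0,0,0]]'
```

```text
time_s: 8.07
ee_pos: [0.5784, 0.2619, 0.0671]
tool_rot: [-0.0, 0.035, 0.999, -0.0]
force: [-0.5, -0.5, -4.2]
opening: 0.0497
finger_force: 20.0
time_s: 8.32
ee_pos: [0.5784, 0.2619, 0.0661]
tool_rot: [-0.0, 0.035, 0.999, -0.0]
force: [-0.2, 0.1, -4.7]
opening: 0.05
finger_force: 20.0
```

```bash
for i in 1 2 3; do python3 -m jog '[[0.04,0,0,0.0007,0,0,0],[0.04,0,0,0.0007,0,0,0]]' | grep -E "ee_pos|force:" ; done
```

```text
ee_pos: [0.5787, 0.262, 0.066]
force: [-2.2, -0.8, -0.6]
finger_force: 20.0
ee_pos: [0.5788, 0.262, 0.066]
force: [-4.1, -1.3, 4.9]
finger_force: 20.0
ee_pos: [0.5789, 0.262, 0.066]
force: [-5.5, -1.7, 8.0]
finger_force: 20.0
```

```bash
python3 -m jog '[[0.04,0,0,-0.0014,0,0,0],[0.04,0,0,-0.0014,0,0,0]]' 6; python3 -m jog '[[0.04,-0.004,0,0,0,0,0],[0.04,-0.009,0,0,0,0,0],[0.04,-0.014,0,0,0,0,0],[0.04,-0.019,0,0,0,0,0],[0.04,-0.023,0,0,0,0,0],[0.04,-0.026,0,0,0,0,0],[0.04,-0.026,0,0,0,0,0]]'
```

```text
time_s: 9.32
ee_pos: [0.5789, 0.262, 0.0659]
tool_rot: [0.001, 0.035, 0.999, 0.0]
force: [-1.6, 0.5, 1.8]
opening: 0.0499
finger_force: 6.0
time_s: 10.2
ee_pos: [0.6051, 0.2602, 0.0659]
tool_rot: [0.001, 0.035, 0.999, 0.0]
force: [-1.7, 0.4, 4.3]
opening: 0.0499
finger_force: 6.0
```

```bash
python3 -m jog '[[0.04,-0.003,0,-0.0005,0,0,0],[0.04,-0.006,0,-0.0005,0,0,0],[0.04,-0.009,0,-0.0005,0,0,0],[0.04,-0.012,0,-0.0005,0,0,0],[0.04,-0.015,0,-0.0005,0,0,0]]'| grep -E "ee_pos|force:"; python3 -m jog '[[0.04,-0.003,0,0,0,0,0],[0.04,-0.006,0,0,0,0,0],[0.04,-0.009,0,0,0,0,0],[0.04,-0.012,0,0,0,0,0],[0.04,-0.015,0,0,0,0,0]]'| grep -E "ee_pos|force:"
```

```text
ee_pos: [0.6189, 0.2591, 0.0659]
force: [-5.6, 1.1, 5.6]
finger_force: 6.0
ee_pos: [0.6339, 0.2581, 0.066]
force: [-5.8, 1.0, 4.8]
finger_force: 6.0
```

```bash
for i in 1 2 3 4; do python3 -m jog '[[0.04,-0.002,0,0,0,0,0],[0.04,-0.004,0,0,0,0,0]]'| grep -E "ee_pos|force:"; done
```

```text
ee_pos: [0.6379, 0.2578, 0.066]
force: [-5.9, 1.1, 5.6]
finger_force: 6.0
ee_pos: [0.6419, 0.2575, 0.066]
force: [-5.9, 0.9, 5.3]
finger_force: 6.0
ee_pos: [0.6447, 0.2573, 0.0655]
force: [-8.7, -0.1, 5.6]
finger_force: 6.0
ee_pos: [0.6477, 0.2571, 0.0646]
force: [-9.6, 0.7, 3.5]
finger_force: 6.0
```

```bash
cat >> h.py <<'E'
C0={"g":np.array([.6183,.258,0]),"y":np.array([.6095,.138,0]),"r":np.array([.601,.0179,0])}
def tins(k,n="side",lo=.076,hi=.1):
    c=manip.camera_params(n);p,d=manip.get_image(n);W=cloud(n,d,c)-C0[k]
    x,y,z=W@EX,W@EY,W[...,2];m=(abs(y)<.03)&(x>-.12)&(x<.12)&(z>lo)&(z<hi)
    l,lab,st,ce=cv2.connectedComponentsWithStats(m.astype(np.uint8))
    for i in range(1,l):
        if st[i,4]>30:
            q=np.c_[x[lab==i],y[lab==i]];cc,r=cv2.minEnclosingCircle(q.astype(np.float32));print(n,k,st[i,:2]+st[i,2:4]//2,st[i,4],"xy",np.round(cc,4),"r",round(r,4),"xrange",q[:,0].min().round(4),q[:,0].max().round(4))
    return p
E
python3 - <<'E'
from h import *
a=tins("g","side");b=tins("g","top")
cv2.imwrite("pics/s3.png",cv2.resize(np.hstack([a[180:300,220:370],b[110:230,230:380]])[:,:,::-1],None,fx=2.6,fy=2.6,interpolation=cv2.INTER_CUBIC))
E
```

```text
side g [253 221] 46 xy [ 0.088  -0.0044] r 0.0201 xrange 0.0835 0.0986
side g [283 227] 80 xy [0.0172 0.    ] r 0.0247 xrange -0.0008 0.0185
```

View pics/s3.png

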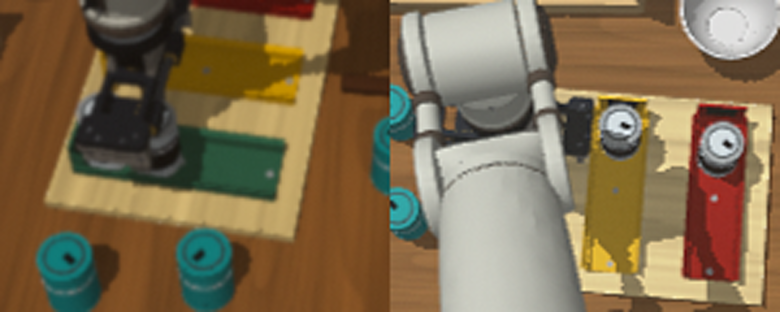

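Both cameras show row green closed, with the tin at about x=+24 mm and the stock tin at the stop; the force rise also indicates contact. Releasing and going up.

```bash
python3 -m jog '[[0.07,0,0,0,0,0,0],[0.07,0,0,0,0,0,0],[0.07,0,0,0,0,0,0],[0.07,0,0,0,0,0,0]]'| grep -E "ee_pos|force:|open"; python3 -m jog '[[0.07,0,0,-0.03,0,0,0],[0.07,0,0,-0.08,0,0,0],[0.07,0,0,-0.12,0,0,0],[0.07,0,0,-0.12,0,0,0]]'; python3 -c "
from h import *
plan(.492,-.3755,.185)"
```

```text
ee_pos: [0.6506, 0.2568, 0.0661]
force: [-0.4, 0.2, 0.5]
opening: 0.0699
finger_force: 0.0
time_s: 13.55
ee_pos: [0.653, 0.2574, 0.1914]
tool_rot: [0.005, 0.035, 0.999, 0.001]
force: [-0.1, 1.1, -0.5]
opening: 0.0703
finger_force: 0.0
at [0.653  0.2574 0.1914] shift [ 0.1165 -0.6426  0.0037] rot [0.0025 0.0089 0.    ]
```

```bash
python3 -m jog '[[0.09,0.117,-0.643,0,0,0,0],[0.09,0.117,-0.643,0,0,0,0],[0.09,0.117,-0.643,0,0,0,0],[0.09,0.117,-0.643,0,0,0,0],[0.09,0.117,-0.643,0,0,0,0],[0.09,0.117,-0.643,0,0,0,0],[0.09,0.117,-0.643,0,0,0,0],[0.09,0.117,-0.643,0,0,0,0],[0.09,0.117,-0.643,0,0,0,0],[0.09,0.117,-0.643,0,0,0,0]]' 20; python3 -c "
from h import *
tins('g','side');tins('g','top')
plan(.492,-.3755,.185)"
```

```text
time_s: 14.8
ee_pos: [0.4944, -0.3501, 0.1844]
tool_rot: [-0.001, 0.035, 0.999, 0.001]
force: [0.5, 0.4, 0.4]
opening: 0.09
finger_force: 0.0
side g [268 225] 561 xy [0.0499 0.0022] r 0.0504 xrange -0.0005 0.1
top g [278 159] 427 xy [ 0.0467 -0.0031] r 0.0498 xrange -0.003 0.0964
at [ 0.4932 -0.3538  0.1845] shift [-0.0005 -0.0217 -0.0005] rot [-0.001  -0.0016 -0.0063]
```

```bash
python3 -m jog '[[0.09,-0.0005,-0.0217,0,0,0,-0.006],[0.09,-0.0005,-0.0217,0,0,0,-0.006],[0.09,-0.0005,-0.0217,0,0,0,-0.006]]'; python3 - <<'E'
from h import *
meanF(10)
s,M=tcp();T=np.eye(4);T[:3,:3]=M;T[:3,3]=s["ee_pos"];c=manip.camera_params("wrist")
p,d=manip.get_image("wrist")
W=cloud("wrist",d,c,T@c["T_tool_cam"]);z=W[...,2]
m=(z>.064)&(z<.085)&(np.hypot(W[...,0]-.492,W[...,1]+.3755)<.04);q=W[m]
(x,y),r=cv2.minEnclosingCircle(q[:,:2].astype(np.float32));print(m.sum(),x,y,r)
plan(x,y,.053)
E
```

```text
time_s: 15.28
ee_pos: [0.4952, -0.3693, 0.1857]
tool_rot: [-0.0, 0.031, 1.0, 0.0]
force: [-1.2, -1.1, -0.1]
opening: 0.0899
finger_force: 0.0
F [-0.128 -0.035 -0.002] sd [0.596 0.282 0.41 ]
2789 0.4923047423362732 -0.37550538778305054 0.0249626524746418
at [ 0.4948 -0.3703  0.1861] shift [ 0.0022 -0.0053  0.1331] rot [-0.      0.0001  0.0061]
```

```bash
python3 -m jog '[[0.09,0.002,-0.0053,0.05,0,0,0.006],[0.09,0.002,-0.0053,0.1,0,0,0.006],[0.09,0.002,-0.0053,0.133,0,0,0.006],[0.09,0.002,-0.0053,0.133,0,0,0.006],[0.04,0.002,-0.0053,0.133,0,0,0.006],[0.04,0.002,-0.0053,0.133,0,0,0.006],[0.04,0.002,-0.0053,0.133,0,0,0.006],[0.04,0.002,-0.0053,0.133,0,0,0.006],[0.04,0.002,-0.0053,0.133,0,0,0.006],[0.04,0.002,-0.0053,0.133,0,0,0.006]]' 20; python3 -m jog '[[0.04,0,0,0,0,0,0],[0.04,0,0,0,0,0,0]]' 20
```

```text
time_s: 17.08
ee_pos: [0.4927, -0.3757, 0.0537]
tool_rot: [0.0, 0.035, 0.999, -0.0]
force: [-0.5, 2.3, 4.4]
opening: 0.0496
finger_force: 20.0
time_s: 17.32
ee_pos: [0.4927, -0.3757, 0.0537]
tool_rot: [0.0, 0.035, 0.999, -0.0]
force: [0.4, 2.2, 5.2]
opening: 0.0496
finger_force: 20.0
```

```bash
python3 -m jog '[[0.04,0,0,-0.01,0,0,0],[0.04,0,0,-0.03,0,0,0],[0.04,0,0,-0.06,0,0,0],[0.04,0,0,-0.1,0,0,0],[0.04,0,0,-0.11,0,0,0],[0.04,0,0,-0.11,0,0,0]]' 20; python3 -c "
from h import *
meanF(20)
for k in 'yr': plan(*(C0[k]-.04*EX+.001*EY+[0,0,.16]))"
```

```text
time_s: 18.08
ee_pos: [0.4926, -0.3758, 0.1635]
tool_rot: [0.0, 0.035, 0.999, -0.0]
force: [-0.1, -0.2, -3.6]
opening: 0.0496
finger_force: 20.0
F [-0.212 -0.22  -2.477] sd [0.531 0.474 0.393]
at [ 0.4925 -0.3756  0.1631] shift [-0.0409  0.5215  0.0031] rot [-0.0001  0.      0.    ]
at [ 0.4925 -0.3756  0.1631] shift [-0.0408  0.4011  0.0031] rot [-0.0001  0.      0.    ]
```

tin_b weighs about 252 g, so it goes in the yellow tray.

```bash
python3 -m jog '[[0.04,0,0.04,0,0,0,0],[0.04,-0.01,0.1,0,0,0,0],[0.04,-0.02,0.16,0,0,0,0],[0.04,-0.02,0.22,0,0,0,0],[0.04,-0.03,0.28,0,0,0,0],[0.04,-0.03,0.34,0,0,0,0],[0.04,-0.04,0.4,0,0,0,0],[0.04,-0.041,0.46,0,0,0,0],[0.04,-0.041,0.5,0,0,0,0],[0.04,-0.041,0.5215,0,0,0,0]]' 20;python3 -m jog '[[0.04,0,0,0,0,0,0],[0.04,0,0,0,0,0,0]]' 20; python3 - <<'E'
from h import *
s,M=tcp();T=np.eye(4);T[:3,:3]=M;T[:3,3]=s["ee_pos"];c=manip.camera_params("wrist")
p,d=manip.get_image("wrist");W=cloud("wrist",d,c,T@c["T_tool_cam"])
C=C0["y"];L=np.dstack([(W-C)@EX,(W-C)@EY,W[...,2]])
for x0 in(-.09,-.08):
  m=(abs(L[...,0]-x0)<.005)&(abs(L[...,1])<.05);q=L[m]
  for y in np.r_[-.040:-.02:.002,.022:.041:.002]:
    k=abs(q[:,1]-y)<.001
    print(round(y*1e3),round(float(np.median(q[k,2])),3) if k.any() else None,end="; ")
  print()
plan(*(C0["y"]-.04*EX+.001*EY+[0,0,.16]))
E
```

```text
time_s: 20.32
ee_pos: [0.5696, 0.1437, 0.1631]
tool_rot: [0.0, 0.034, 0.999, -0.0]
force: [0.3, -0.6, -2.0]
opening: 0.0495
finger_force: 20.0
time_s: 20.58
ee_pos: [0.5699, 0.1405, 0.163]
tool_rot: [-0.0, 0.035, 0.999, -0.0]
force: [0.2, 0.4, -2.3]
opening: 0.0497
finger_force: 20.0
-40 0.011; -38 0.011; -36 0.011; -34 None; -32 0.031; -30 0.029; -28 0.028; -26 0.016; -24 0.014; -22 0.014; 22 0.014; 24 0.014; 26 0.014; 28 0.019; 30 0.028; 32 0.03; 34 0.031; 36 0.029; 38 0.011; 40 0.011; 
-40 0.011; -38 0.011; -36 0.011; -34 0.03; -32 0.031; -30 0.03; -28 0.027; -26 0.017; -24 0.014; -22 0.014; 22 0.014; 24 0.014; 26 0.014; 28 0.016; 30 0.028; 32 0.03; 34 0.031; 36 0.03; 38 0.011; 40 0.011; 
at [0.5699 0.1403 0.163 ] shift [0.0003 0.0014 0.003 ] rot [-0.0006 -0.0001 -0.0016]
```

```bash
python3 -m jog '[[0.04,0,0.0014,0.04,0,0,0],[0.04,0,0.0014,0.07,0,0,0],[0.04,0,0.0014,0.085,0,0,0],[0.04,0,0.0014,0.092,0,0,0],[0.04,0,0.0014,0.095,0,0,0],[0.04,0,0.0014,0.095,0,0,0]]' 20 | grep -E "ee_pos|force:"; for i in 1 2 ; do python3 -m jog '[[0.04,0,0,0.0007,0,0,0],[0.04,0,0,0.0007,0,0,0]]' | grep -E "ee_pos|force:" ; done
```

```text
ee_pos: [0.5706, 0.1431, 0.069]
force: [-0.1, 0.0, -2.0]
finger_force: 20.0
ee_pos: [0.5701, 0.1433, 0.0678]
force: [0.7, -0.0, -2.9]
finger_force: 20.0
ee_pos: [0.5698, 0.1432, 0.0667]
force: [0.6, -0.3, -2.7]
finger_force: 20.0
```

```bash
python3 -m jog '[[0.04,0,-0.0014,0,0,0,0],[0.04,0,-0.0014,0,0,0,0]]' | grep -E "ee_pos|force:"; for i in 1 2 ; do python3 -m jog '[[0.04,0,0,0.0006,0,0,0],[0.04,0,0,0.0006,0,0,0]]' | grep -E "ee_pos|force:" ; done
```

```text
ee_pos: [0.5697, 0.1417, 0.0667]
force: [-0.6, 0.4, -2.2]
finger_force: 20.0
ee_pos: [0.57, 0.1417, 0.0667]
force: [-2.0, 1.0, 4.1]
finger_force: 20.0
ee_pos: [0.57, 0.1418, 0.0666]
force: [-4.7, -0.0, 8.0]
finger_force: 20.0
```

```bash
python3 -m jog '[[0.04,0,0,-0.0012,0,0,0],[0.04,0,0,-0.0012,0,0,0]]' 6 | grep -E "ee_pos|force:"; python3 -m jog '[[0.04,-0.004,0,0,0,0,0],[0.04,-0.009,0,0,0,0,0],[0.04,-0.014,0,0,0,0,0],[0.04,-0.019,0,0,0,0,0],[0.04,-0.024,0,0,0,0,0],[0.04,-0.029,0,0,0,0,0],[0.04,-0.034,0,0,0,0,0],[0.04,-0.038,0,0,0,0,0]]' | grep -E "ee_pos|force:"; python3 -m jog '[[0.04,-0.003,0,0,0,0,0],[0.04,-0.006,0,0,0,0,0],[0.04,-0.009,0,0,0,0,0],[0.04,-0.012,0,0,0,0,0],[0.04,-0.015,0,0,0,0,0]]'| grep -E "ee_pos|force:"; for i in 1 2 ; do python3 -m jog '[[0.04,-0.002,0,0,0,0,0],[0.04,-0.004,0,0,0,0,0]]'| grep -E "ee_pos|force:"; done
```

```text
ee_pos: [0.5699, 0.1419, 0.0667]
force: [-0.8, 1.0, 1.0]
finger_force: 6.0
ee_pos: [0.6079, 0.1391, 0.0667]
force: [-1.5, -0.1, 1.3]
finger_force: 6.0
ee_pos: [0.6226, 0.1381, 0.0667]
force: [-3.4, 0.5, 2.8]
finger_force: 6.0
ee_pos: [0.6265, 0.1379, 0.0667]
force: [-3.3, -0.0, 2.9]
finger_force: 6.0
ee_pos: [0.6306, 0.1376, 0.0667]
force: [-3.1, 0.8, 4.3]
finger_force: 6.0
```

```bash
for i in 1 2 3 4; do python3 -m jog '[[0.04,-0.001,0,0,0,0,0],[0.04,-0.002,0,0,0,0,0]]'| grep -E "ee_pos|force:"; done; python3 -c "
from h import *
tins('y','side')"
```

```text
ee_pos: [0.6326, 0.1374, 0.0667]
force: [-1.8, -0.7, 2.3]
finger_force: 6.0
ee_pos: [0.6342, 0.1373, 0.0666]
force: [-6.7, 0.0, 5.0]
finger_force: 6.0
ee_pos: [0.635, 0.1372, 0.0663]
force: [-8.5, 0.5, 4.6]
finger_force: 6.0
ee_pos: [0.6364, 0.1372, 0.0659]
force: [-8.5, 0.0, 4.6]
finger_force: 6.0
side y [266 187] 40 xy [ 0.0863 -0.0029] r 0.0207 xrange 0.0824 0.0975
side y [294 192] 54 xy [0.0092 0.0032] r 0.0199 xrange -0.0003 0.0154
```

The force steps from 3 N to 8.5 N at the stop, then the pads slip, so the row is closed. Releasing.

```bash
python3 -m jog '[[0.07,0,0,0,0,0,0],[0.07,0,0,0,0,0,0],[0.07,0,0,0,0,0,0],[0.07,0,0,0,0,0,0]]'| grep -E "ee_pos|force:|open"; python3 -m jog '[[0.07,0,0,-0.03,0,0,0],[0.07,0,0,-0.08,0,0,0],[0.07,0,0,-0.14,0,0,0],[0.07,0.06,0,-0.14,0,0,0],[0.07,0.12,-0.06,-0.14,0,0,0],[0.07,0.16,-0.12,-0.14,0,0,0],[0.07,0.16,-0.18,-0.14,0,0,0],[0.07,0.16,-0.24,-0.14,0,0,0],[0.07,0.16,-0.3,-0.14,0,0,0],[0.07,0.16,-0.3,-0.14,0,0,0]]'; python3 - <<'E'
from h import *
for k in 'gy': tins(k,'side');b=tins(k,'top')
cv2.imwrite("pics/end.png",cv2.resize(b[110:250,220:420][:,:,::-1],None,fx=3.9,fy=3.9,interpolation=cv2.INTER_CUBIC))
E
```

```text
ee_pos: [0.6388, 0.1369, 0.0668]
force: [0.3, -0.9, 0.6]
opening: 0.07
finger_force: 0.0
time_s: 27.8
ee_pos: [0.4576, -0.1544, 0.2071]
tool_rot: [0.0, 0.037, 0.999, -0.001]
force: [0.2, 0.2, -0.4]
opening: 0.0702
finger_force: 0.0
side g [268 225] 566 xy [ 0.0486 -0.0021] r 0.0498 xrange -0.0009 0.0981
top g [278 159] 432 xy [ 0.0462 -0.0017] r 0.0496 xrange -0.0033 0.0958
side y [280 190] 475 xy [ 0.0493 -0.001 ] r 0.05 xrange -0.0002 0.0989
top y [318 162] 428 xy [ 0.0475 -0.0005] r 0.05 xrange -0.0024 0.0974
```

View pics/end.png

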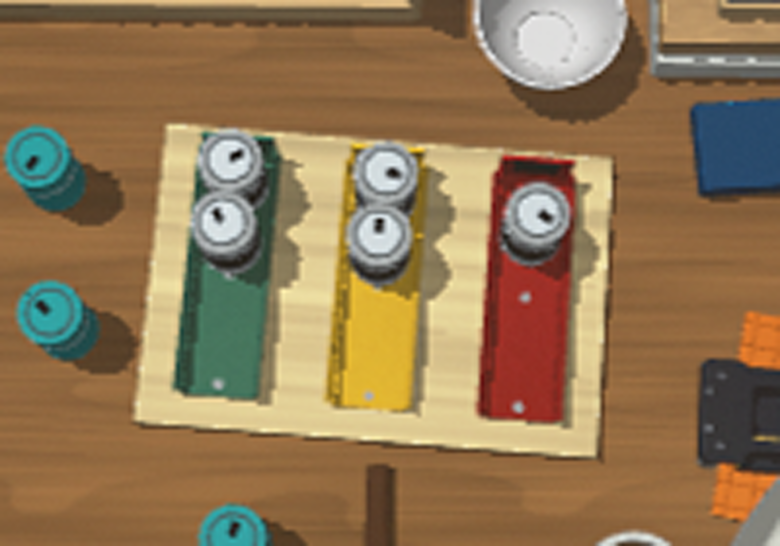

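Both rows are closed: green at (230,158) and (225,222), yellow at (385,172) and (380,238), all four tins upright. Handing in.

```bash
python3 -c "
from rig import manip
print(manip.sign_off())"
```

```text
the job is handed in; nothing more can be done
None
```

The job is handed in (no verdict was printed): tin_a (about 410 g) stands in the green tray and tin_b (about 252 g) in the yellow tray; camera and wrist force indicate both rows are closed up against their stops, nothing else seen moved, and about 28 s were used.

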